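# Flip the petri dish's status marker

## Task

Three sample stations stand in a row, each with a white hinged marker plate. At the station that carries the flat petri dish, flip the marker over its pivot with the fingertips - press down its short thumb tail to raise it, then push the plate over towards the dish - until it lies fully flat on the dish side with its three-bar face up. Work gently, push only and do not clamp the marker in the gripper, and leave the other two markers and all three samples as they are.

Things in the scene. Friction and masses are not known exactly. Their poses are not given: they have to be found in the camera images.
- petri_station: Fixed station with the petri dish. Grey base plate 290 x 100 x 10 mm, x = -95 to +195 mm. Origin on the bench top straight below the pivot; x points to the sample, y along the pivot axis, z up. Pivot 80 mm above the bench, between two aluminium cheeks 6 mm thick at y = -37 and +37 mm, 76 mm long, 76 mm high (bosses 86 mm); 68 mm free between them. Sample pad centred at x = +145, top 12 mm high.
- petri_marker (a joint): The marker to flip: angle (rad) of a white plate about the pivot. 0: level on the side away from the dish, ring face up; pi/2: upright; pi: level on the dish side, three-bar face up. Starts at 0 to 0.3. Stiff hinge, friction 0.035 N m (a few newtons at the tail): it stays at whatever angle it is left. Hard stops at 0 and pi. Pressing the tail down raises the plate.
- petri_marker_tip (a point): Middle of the free edge of the petri station's marker plate, 84 mm from the pivot, mid thickness. The plate is 4 mm thick, and 90 mm wide from 16 mm to 84 mm from the pivot.
- petri_marker_tail (a point): Middle of the end of the marker's thumb tail, 50 mm from the pivot on the opposite side from the plate, in line with it. The tail is 50 mm wide, 4 mm thick; it swings freely between the cheeks down to upright.
- beaker_station: Fixed station that carries the beaker, same make, size and axes as petri_station: origin on the bench top below its marker's pivot. Not to be worked on.
- beaker_marker (a joint): Hinge angle of the beaker station's marker, of the same make and sense as petri_marker. Starts between 0 and 0.15; leave it.
- beaker_marker_tip (a point): Middle of the free edge of the beaker station's marker plate, 84 mm from its pivot.
- dropper_station: Fixed station that carries the dropper bottle, same make, size and axes as petri_station: origin on the bench top below its marker's pivot. Not to be worked on.
- dropper_marker (a joint): Hinge angle of the dropper station's marker, of the same make and sense as petri_marker. Starts flipped, between 3.0 and pi; leave it.
- dropper_marker_tip (a point): Middle of the free edge of the dropper station's marker plate, 84 mm from its pivot.
- petri_dish: Flat round clear petri dish, 91 mm across, 15 mm high, loose on the pad of its station; origin at the centre of its underside.
- glass_beaker: Small clear beaker, 54 mm across, 69 mm high, loose on the pad of its station; origin at the centre of its underside.
- dropper_bottle: White dropper bottle, 37 mm across, 133 mm high, loose on the pad of its station; origin at the centre of its underside.
Mind the look-alikes: they are no part of the job. Of the things like the glass_beaker, leave any that is brown; of the rest the larger one is meant.

How it is judged:
At the end, for the whole second after the job is handed in: The petri station's marker is at 3.02 rad or more (within 7 degrees of flat on the dish side) and at rest; the petri dish, the beaker, the dropper bottle and the free edges of the other two markers are each within 15 mm of where they started, the samples at rest (value of joint petri_marker above 3.02 rad and velocity of joint petri_marker between -0.05 and 0.05 rad/s and distance of each of petri_dish, glass_beaker, dropper_bottle, beaker_marker_tip, dropper_marker_tip from where it was at the start of the episode below 0.015 m and linear speed of each of petri_dish, glass_beaker, dropper_bottle below 0.02 m/s); the robot touches nothing.
It fails at once if the dish is moved or lifted by more than 15 mm (distance of petri_dish from where it was at the start of the episode above 0.015 m).
It fails at once if the beaker is moved or lifted by more than 15 mm (distance of glass_beaker from where it was at the start of the episode above 0.015 m).
It fails at once if the dropper bottle is moved or lifted by more than 15 mm (distance of dropper_bottle from where it was at the start of the episode above 0.015 m).
It fails at once if the marker of the beaker or the dropper station is turned (its free edge moves more than 15 mm) (distance of any of beaker_marker_tip, dropper_marker_tip from where it was at the start of the episode above 0.015 m).
It fails at once if the fingers bear on the petri station's marker with more than 40 N (rammed or clamped) (contact force between the fingers and petri_marker above 40 N).
It also fails if it takes over 48 s, if anything falls off the work surface, if the arm or the gripper's body presses on something with over 40 N, if the wrist force passes 120 N, or if a joint passes its speed limit or range.

## Robot

A 6-joint arm with a two-finger parallel gripper is mounted at the origin on a cart in front of the work surface, level with it; the furniture and walls round the work are solid. World frame = base frame: x ahead of the robot, y to its left, z up, the work surface at z = 0. Lengths are in m, angles in rad, forces in N, time in s.
With the tool pointing down it reaches from about 0.35 to 0.975 m from the base axis. Payload 17.4 kg.
Tool frame: the origin (TCP) lies at the very end of the fingers, on their centre line; the grasp point (between the pads) lies manip.hold_point_z behind it (manip.hold_point_z is the distance from the TCP to the grasp point, in m); y points along the fingers, x is the direction in which the jaws open and shut, and the axes are right-handed (so a half turn about y gives the same grasp; the last joint's range is limited). The gripper opens to 85 mm and grips with 20 to 120 N. Pads are 22 mm wide; open, the fingers measure 114 mm over their backs; the gripper's body (76 mm by 85 mm) begins 54 mm behind the grasp point. The pads swing forward as they close: fully open they stand 13 mm farther back than shut.
Start: joints at [1.16, 0.116, 1.442, -0, 1.584, -0.038], TCP at [0.246, 0.629, 0.231] pointing down, gripper open.
Joint ranges: [-2.83, 2.83], [-0.83, 2.19], [0.07, 2.5], [-1.14, 4.28], [0.01, 3], [-2.97, 2.97]. Speed limits (rad/s): [1.89, 1.89, 2.22, 3.14, 3.14, 3.14].

## Interface

Orientations are given as a rotation vector (axis times angle).
In Python, from bench import manip, snapshot, camera_model, search_frame, place_of gives the robot as it stands.
- The arm moves only by the tool apply_moves, never from a script. Its arguments are lists of equal length, an entry for each row: "xyz": the shift along the tool's x, y, z in m, a list of three; "dr": the turn, a rotation vector about the tool's x, y, z in degrees, a list of three. A call has 1 to 8 rows; each row is the pose to reach, as a shift and turn from the pose commanded when the call began, along the tool's axes at that moment; what a row does not reach only later rows make up. A row lasts 1/10 s, in which the tool goes at most 50 mm and 8.59 degrees, less where a joint would pass 70% of its speed; a pose out of reach is approached as far as the arm can. A call with a gripper value outside its range is refused whole. "fingers" is the gripper command: -1 is shut, 1 is fully open, values between are in proportion, set as the call begins (left out, the last holds). The fingers move at their own pace and stop on an object; "newtons" is the grip in N (left out, the last holds). Time passes only in rows, so rows that repeat a pose let the fingers close. It gives the time, the measured TCP pose, the force and the opening at its end, in the units of the state.
- manip.read_state(): the state, without advancing time (a new reading comes with each control period).
- snapshot(name): name is "scene" or "top"; returns the picture (384x512x3 uint8, red, green, blue); there is no depth.
- camera_model(name): a dict with "fov_y" (degrees; the focal length in pixels is half the picture's height over the tangent of half this angle, whatever the lens; pixels are square), "cx", "cy" (the principal point, pixels), "k1" (the pictures are not rectified: a ray, as slopes to the right and down, at radius r is drawn at 1 + k1 r^2 times it, then the intrinsics apply), "view" (4x4, takes a point from world to camera coordinates). Camera axes: x right, y down, z forward; pixel columns grow to the right and rows downward; lengths in m; the calibration is good to about 2 mm. A picture is of the moment at which its call begins. camera_model takes no time and is no camera call.
- manip.job_done(): hands the job in, once; it reports no verdict.
Trained networks look in the newest picture that a camera, given by its name, has taken for a name from the list of things; names that differ only in an ending like _2 or _b are one class to them, and where a whole thing is asked for, a point or a joint stands for the part that bears it (a point fixed in the world has none). Each returns a list of dicts, best first, with "score" (0 to 1); they miss things now and then, are a little off and sometimes report something else, mostly with a low value. They report only what shows in the picture. A call takes as long as a camera call. They do not tell look-alikes from the thing itself.
- search_frame(camera, target): "extent" ([centre column, centre row, width, height] in pixels, round what is visible of it).
- place_of(camera, target): "position" ([column, row] in pixels: a listed point, or the origin of a listed thing).
The state is a dict: "time": time; "joint_pos": joint angles; "dq": joint speeds; "effort": joint torques, N m; "position": TCP position; "ee_rot": TCP orientation; "force": force on the tool from outside, world axes, zero at the start; "ft_torque": the same for the moment, N m; "grip_width": opening from 0.0 (shut) to 1.0 (fully open).
Only numpy, scipy, OpenCV 4.12 (cv2) and the standard library are available. Lean on these libraries where they do the work, as an engineer would, in place of code of your own. Each camera call takes 0.05 s, during which the arm holds its last target.

## Working session

There is one attempt and no reset: what is moved stays moved. The work goes in short steps, Python scripts to look and compute and a tool call to move; the robot and the scene stay as the last step left them, time stands still between calls to the robot, and variables do not carry over. Pictures are saved under pics/ and viewed, and the job is handed in when it is done.

Besides the shell and the picture viewer there is one more tool, called as a command line: name --argument value ..., lists and objects as JSON in quotes. apply_moves: Moves the arm, as the interface text tells. Its arguments: {"type":"object","properties":{"xyz":{"type":"array"},"dr":{"type":"array"},"fingers":{"type":"number"},"newtons":{"type":"number"}},"required":["xyz","dr"]}

```bash
ls; mkdir -p pics; python3 - <<'E'
from bench import manip, snapshot, camera_model, search_frame, place_of
import cv2
for n in("scene","top"):
    im=snapshot(n); cv2.imwrite(f"pics/{n}0.png",im[:,:,::-1])
    c=camera_model(n); print(n,c)
    for t in ["petri_station","petri_dish","petri_marker_tip","petri_marker_tail"]:
        print(t,[(r['position'],round(r['score'],2)) for r in place_of(n,t)][:4])
print(manip.read_state(), manip.hold_point_z)
E
```

```text
pics
scene {'fov_y': 45.941467167608685, 'cx': 251.63782650167423, 'cy': 191.08417073052277, 'k1': -0.10288712085253247, 'view': array([[ 0.74549061, -0.66625789,  0.01855187, -0.41151077],
       [-0.29988379, -0.36014426, -0.88338317,  0.28137603],
       [ 0.59524236,  0.65299046, -0.4682841 ,  0.86978714],
       [ 0.        ,  0.        ,  0.        ,  1.        ]])}
petri_station [([321.0, 270.1], 0.87)]
petri_dish [([363.6, 246.1], 0.63)]
petri_marker_tip [([295.5, 249.5], 0.89)]
petri_marker_tail [([339.9, 235.9], 0.67)]
top {'fov_y': 55.2414764166127, 'cx': 252.5109225210906, 'cy': 193.23870197257742, 'k1': -0.07352316317942469, 'view': array([[-0.03715147, -0.99930284, -0.00368713,  0.06383086],
       [-0.97558893,  0.0370685 , -0.2164536 ,  0.58683624],
       [ 0.21643937, -0.00444444, -0.97628594,  0.83162455],
       [ 0.        ,  0.        ,  0.        ,  1.        ]])}
petri_station [([350.3, 200.7], 0.73)]
petri_dish [([353.3, 145.4], 0.84)]
petri_marker_tip [([353.6, 224.8], 0.86)]
petri_marker_tail [([355.7, 171.3], 0.58)]
{'time': 0.5, 'joint_pos': array([ 1.16021521e+00,  1.16023891e-01,  1.44161772e+00,  5.24614830e-06,
        1.58399716e+00, -3.78349361e-02]), 'dq': array([ 0.00077384, -0.00144958,  0.0008315 ,  0.00012929,  0.00217711,
       -0.00142511]), 'effort': array([-1.68034796e-03, -7.31145000e+01, -6.32220054e+01, -1.35161899e-04,
        1.05812425e-03, -2.43689335e-08]), 'position': array([0.24584747, 0.62863902, 0.23127601]), 'ee_rot': array([-1.36281636, -0.93035785,  0.93042689]), 'force': array([-0.36957301,  0.51605594,  0.61911184]), 'ft_torque': array([ 0.04418181, -0.00437485, -0.0352627 ]), 'grip_width': 0.9980970195869651} 0.0187
```

View pictures.

View pics/scene0.png

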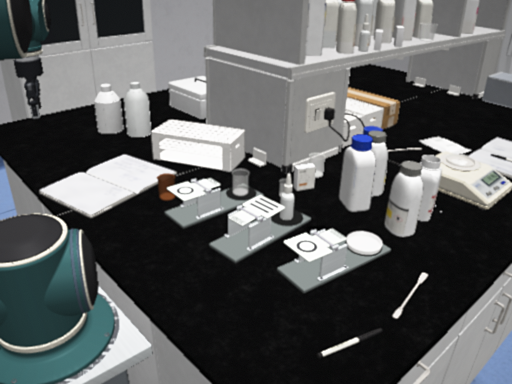

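View pics/top0.png

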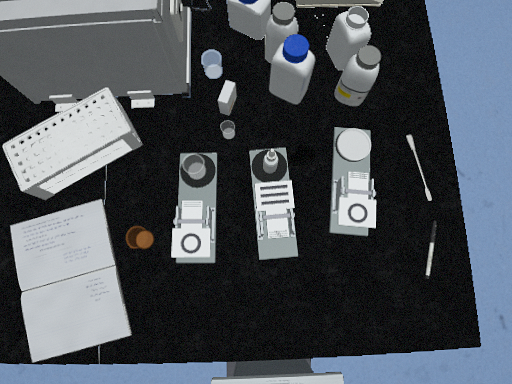

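```bash
cat > h.py <<'E'
import numpy as np, cv2
from bench import manip, snapshot, camera_model, search_frame, place_of
from scipy.spatial.transform import Rotation as R
def K(c):
    f=192/np.tan(np.radians(c['fov_y']/2)); return f
def ray(n,px):
    c=camera_model(n); f=K(c); d=np.array([(px[0]-c['cx'])/f,(px[1]-c['cy'])/f])
    u=d.copy()
    for _ in range(30): u=d/(1+c['k1']*(u@u))
    V=c['view']; Rm=V[:3,:3]; o=-Rm.T@V[:3,3]; v=Rm.T@np.array([u[0],u[1],1]); return o,v
def atz(n,px,z):
    o,v=ray(n,px); return o+v*(z-o[2])/v[2]
def tri(pa,pb):
    (o1,v1),(o2,v2)=ray("scene",pa),ray("top",pb)
    A=np.array([v1,-v2]).T; s=np.linalg.lstsq(A,o2-o1,rcond=None)[0]
    a=o1+s[0]*v1;b=o2+s[1]*v2; return (a+b)/2,np.linalg.norm(a-b)
def proj(n,P):
    c=camera_model(n); p=c['view'][:3,:3]@np.asarray(P,float)+c['view'][:3,3]; u=p[:2]/p[2]; u=u*(1+c['k1']*(u@u)); return u*K(c)+[c['cx'],c['cy']]
E
python3 - <<'E'
from h import *
S=dict(station=([321.0,270.1],[350.3,200.7]),dish=([363.6,246.1],[353.3,145.4]),tip=([295.5,249.5],[353.6,224.8]),tail=([339.9,235.9],[355.7,171.3]))
for k,(a,b) in S.items(): print(k,*tri(a,b))
print(atz("top",S['dish'][1],.012),atz("scene",S['dish'][0],.012))
print(atz("top",S['station'][1],0),atz("scene",S['station'][0],0))
print(R.from_rotvec(manip.read_state()['ee_rot']).as_matrix().round(3))
E
```

```text
station [ 0.57615758 -0.21665373 -0.00256611] 0.0058507123578213195
dish [ 0.72277129 -0.23455647  0.01019985] 0.0016137009831191298
tip [ 0.50193837 -0.19596663  0.08050199] 0.005414126696059749
tail [ 0.63539822 -0.21694995  0.06958856] 0.004690003517152466
[ 0.72146885 -0.2334279   0.012     ] [ 0.72141861 -0.23617249  0.012     ]
[ 0.57334542 -0.21393189  0.        ] [ 0.57654303 -0.21972875  0.        ]
[[ 0.364 -0.    -0.931]
 [ 0.931 -0.     0.364]
 [-0.    -1.     0.   ]]
```

```bash
python3 - <<'E'
import cv2
a=cv2.imread('pics/top0.png')[115:245,315:390]; b=cv2.imread('pics/scene0.png')[215:300,265:400]
cv2.imwrite('pics/ct.png',cv2.resize(a,None,fx=4.5,fy=4.5,interpolation=cv2.INTER_CUBIC))
cv2.imwrite('pics/cs.png',cv2.resize(b,None,fx=5.9,fy=5.9,interpolation=cv2.INTER_CUBIC))
E
```

```text
(no output)
```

View pics/ct.png

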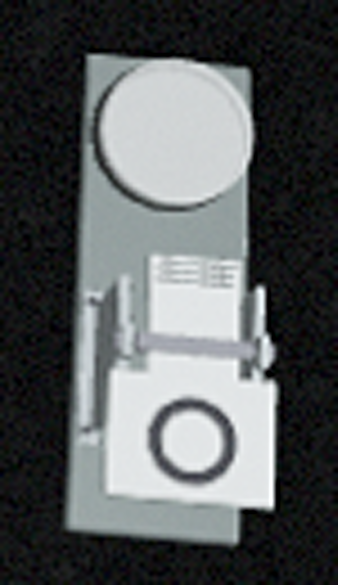

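View pics/cs.png

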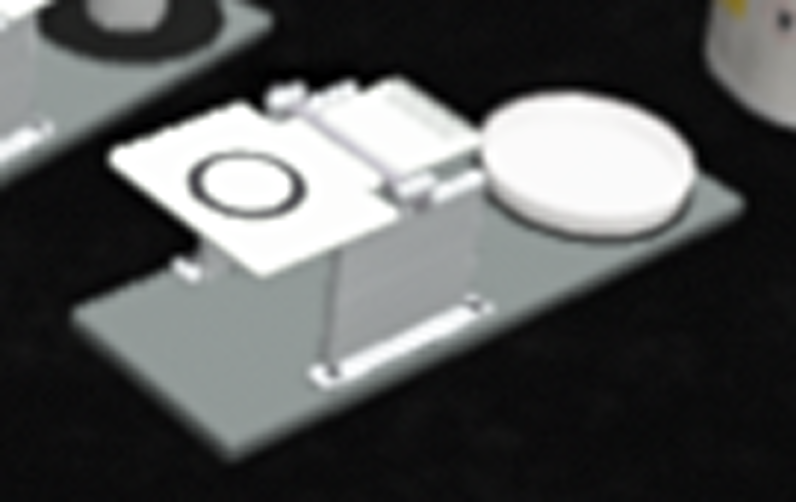

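```bash
python3 - <<'E'
from h import *
from scipy.optimize import least_squares
B=[("top",(195,50),(334.5,127.2)),("top",(195,-50),(370.6,130.6)),("top",(-95,50),(329.7,232.1)),("top",(-95,-50),(367.4,235.7)),
("scene",(-95,-50),(304.3,291.3)),("scene",(-95,50),(277.2,268.4)),("scene",(195,-50),(390.8,249.7))]
P=[("top",(84,45),(338.8,225)),("top",(84,-45),(375.4,228.1)),("top",(16,45),(340.1,196.3)),("top",(16,-45),(376.8,199.9)),("top",(-50,25),(348.3,171.7)),("top",(-50,-25),(369,173.2)),
("scene",(84,45),(283.6,241.6)),("scene",(84,-45),(309.4,261.1)),("scene",(16,-45),(332.8,250.6)),("scene",(-50,25),(332,228.2)),("scene",(-50,-25),(346.7,237.9))]
def f(p):
    x,y,w,t=p;c,s=np.cos(w),np.sin(w);r=[]
    W=lambda a,b,z:np.array([x+c*a-s*b,y+s*a+c*b,z])
    for n,(a,b),px in B:r.append(proj(n,W(a/1e3,b/1e3,.01))-px)
    for n,(d,b),px in P:
        d/=1e3;u=-d*np.cos(t)+.002*np.sin(t);r.append(proj(n,W(u,b/1e3,.08+d*np.sin(t)+.002*np.cos(t)))-px)
    return np.concatenate(r)
for m in (None,):
  s=least_squares(f,[.575,-.215,-.1,.1],loss='soft_l1');print(s.x,np.degrees(s.x[2:]));print(f(s.x).reshape(-1,2).round(1).tolist())
E
```

```text
[ 0.57967068 -0.21365028 -0.12487922  0.0119072 ] [-7.15505221  0.68223254]
[[0.0, -1.1], [0.4, -1.3], [0.6, 0.2], [1.8, -0.1], [-0.9, -0.1], [-1.4, -0.6], [-0.2, -0.9], [0.1, -0.6], [1.3, -0.6], [-0.2, -0.0], [0.2, -0.4], [0.6, -1.0], [0.2, -0.8], [-1.2, -0.0], [-1.0, 0.4], [-1.1, 1.0], [-0.4, 0.5], [-0.3, 0.5]]
```

apply_moves --xyz '[[-0.644,0,-0.69],[-0.644,0,-0.69],[-0.644,0,-0.69],[-0.644,0,-0.69],[-0.644,0,-0.69],[-0.644,0,-0.69],[-0.644,0,-0.69],[-0.644,0,-0.69]]' --dr '[[0,-14.2,0],[0,-14.2,0],[0,-14.2,0],[0,-14.2,0],[0,-14.2,0],[0,-14.2,0],[0,-14.2,0],[0,-14.2,0]]' --fingers -1 --newtons 20

```text
time: 1.3
position: [0.4192, 0.2661, 0.2316]
ee_rot: [-1.266, -1.118, 1.116]
force: [0.2, 0.8, -0.0]
grip_width: -0.004
```

```bash
cat > w.py <<'E'
from h import *
P0=np.array([.5797,-.2137]);w=np.radians(-7.15);ex=np.array([np.cos(w),np.sin(w)]);ey=np.array([-np.sin(w),np.cos(w)])
def st():
    s=manip.read_state();p=s['position'];M=R.from_rotvec(s['ee_rot']).as_matrix();d=p[:2]-P0
    print("t",s['time'],"station xyz mm",(np.array([d@ex,d@ey,p[2]])*1e3).round(1),"F",s['force'].round(1),"grip",round(s['grip_width'],2));return s,p,M
def togo(x,y,z):
    s,p,M=st();q=P0+ex*x/1e3+ey*y/1e3
    T=np.column_stack([np.r_[ey,0],[0,0,-1],-np.r_[ex,0]])
    print("shift",(M.T@(np.r_[q,z/1e3]-p)).round(4),"dr",np.degrees(R.from_matrix(M.T@T).as_rotvec()).round(2))
E
python3 -c "
from w import *
togo(75,0,231)"
```

```text
t 1.3 station xyz mm [-219.   456.1  231.6] F [ 0.2  0.8 -0. ] grip -0.0
shift [-0.4561  0.0006 -0.294 ] dr [0.04 0.01 0.03]
```

apply_moves --xyz '[[-0.456,0,-0.294],[-0.456,0,-0.294],[-0.456,0,-0.294],[-0.456,0,-0.294],[-0.456,0,-0.294],[-0.456,0,-0.294],[-0.456,0,-0.294],[-0.456,0,-0.294]]' --dr '[[0,0,0],[0,0,0],[0,0,0],[0,0,0],[0,0,0],[0,0,0],[0,0,0],[0,0,0]]'

```text
time: 2.1
position: [0.5925, -0.0948, 0.2315]
ee_rot: [-1.266, -1.117, 1.116]
force: [-0.1, 0.8, 0.4]
grip_width: 0.005
```

```bash
python3 -c "
from w import *
togo(60,0,110)"
```

```text
t 2.1 station xyz mm [ -2.1 119.5 231.5] F [-0.1  0.8  0.4] grip 0.0
shift [-0.1195  0.1216 -0.0621] dr [ 0.03 -0.03  0.  ]
```

apply_moves --xyz '[[-0.04,0,-0.02],[-0.08,0,-0.042],[-0.119,0,-0.057],[-0.119,0,-0.057],[-0.119,0.04,-0.057],[-0.119,0.08,-0.057],[-0.119,0.115,-0.057],[-0.119,0.115,-0.057]]' --dr '[[0,0,0],[0,0,0],[0,0,0],[0,0,0],[0,0,0],[0,0,0],[0,0,0],[0,0,0]]'

```text
time: 2.9
position: [0.6316, -0.2166, 0.1111]
ee_rot: [-1.259, -1.113, 1.119]
force: [0.2, -0.5, -0.4]
grip_width: 0.003
```

```bash
python3 - <<'E'
from w import *
togo(53,0,90)
for n in("scene","top"):
    im=snapshot(n)[:,:,::-1]; cv2.imwrite(f"pics/{n}1.png",cv2.resize(im[100:320,200:450],None,fx=3,fy=2.7))
E
```

```text
t 2.9 station xyz mm [ 51.8   3.6 111.1] F [ 0.2 -0.5 -0.4] grip 0.0
shift [-0.0037  0.0211 -0.0013] dr [-0.41  0.01  0.11]
```

View pics/scene1.png

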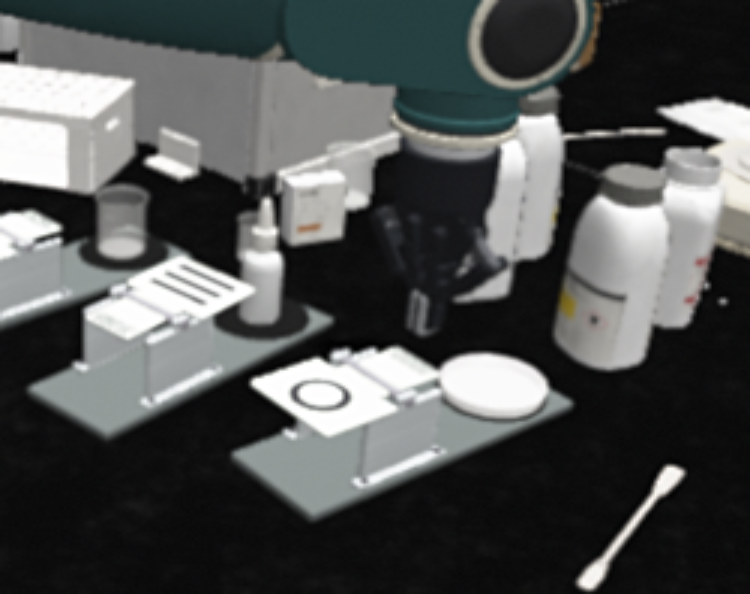

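View pics/top1.png

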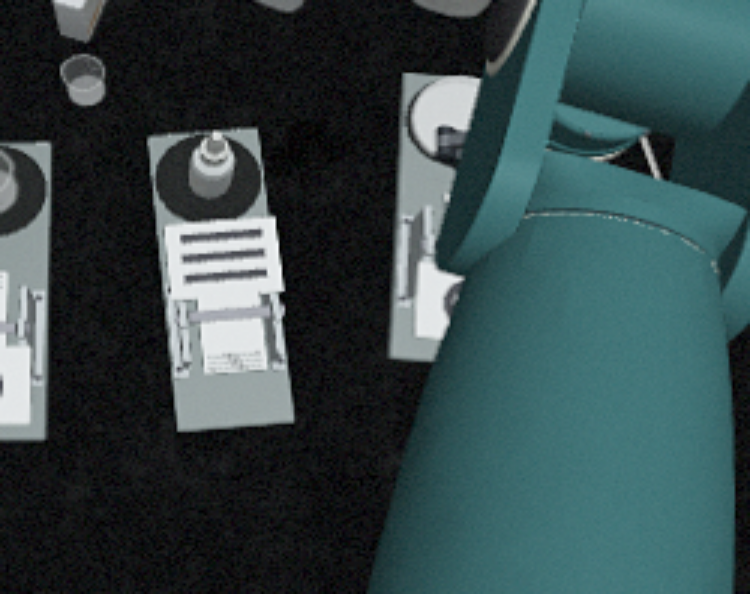

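apply_moves --xyz '[[0,0,0],[0,0,0],[0,0,0],[0,0,0]]' --dr '[[7,0,0],[14,0,0],[20,0,0],[20,0,0]]'

```text
time: 3.4
position: [0.6354, -0.2178, 0.1176]
ee_rot: [-0.99, -0.874, 1.25]
force: [0.4, -0.2, -0.5]
grip_width: -0.003
```

```bash
python3 - <<'E'
from w import *
s,p,M=st()
print(M.round(3))
E
```

```text
t 3.4 station xyz mm [ 55.7   2.9 117.6] F [ 0.4 -0.2 -0.5] grip -0.0
[[ 0.124 -0.341 -0.932]
 [ 0.992  0.042  0.117]
 [-0.    -0.939  0.343]]
```

apply_moves --xyz '[[-0.003,0.014,-0.004],[-0.003,0.028,-0.009],[-0.003,0.034,-0.011],[-0.003,0.039,-0.013],[-0.003,0.045,-0.0145],[-0.003,0.049,-0.015],[-0.003,0.0525,-0.0155],[-0.003,0.0525,-0.0155]]' --dr '[[0,0,0],[0,0,0],[0,0,0],[0,0,0],[0,0,0],[0,0,0],[0,0,0],[0,0,0]]'

```text
time: 4.2
position: [0.6298, -0.2203, 0.0613]
ee_rot: [-0.991, -0.874, 1.249]
force: [0.6, 0.8, -0.3]
grip_width: -0.0
```

```bash
python3 - <<'E'
from w import *
s,p,M=st()
im=snapshot("scene")[:,:,::-1]; cv2.imwrite(f"pics/scene2.png",cv2.resize(im[190:310,250:410],None,fx=4.8,fy=4.8))
E
```

```text
t 4.2 station xyz mm [50.5 -0.3 61.3] F [ 0.6  0.8 -0.3] grip -0.0
```

View pics/scene2.png

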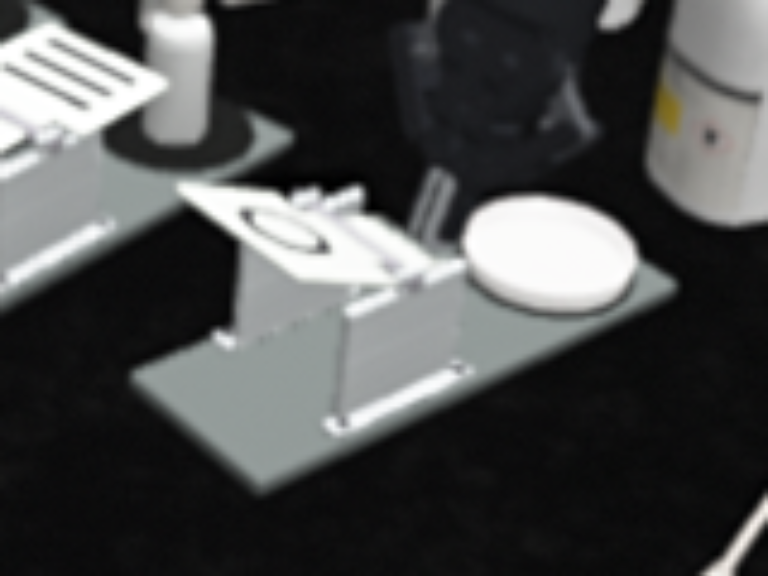

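apply_moves --xyz '[[0,0.0035,-0.0005],[0,0.007,-0.0005],[0,0.011,0.0005],[0,0.0145,0.0015],[0,0.018,0.003],[0,0.021,0.0045],[0,0.0233,0.0057],[0,0.0233,0.0057]]' --dr '[[0,0,0],[0,0,0],[0,0,0],[0,0,0],[0,0,0],[0,0,0],[0,0,0],[0,0,0]]'

```text
time: 5.05
position: [0.6163, -0.2186, 0.0415]
ee_rot: [-0.991, -0.874, 1.249]
force: [0.1, 0.2, 1.0]
grip_width: -0.0
```

```bash
python3 - <<'E'
from w import *
s,p,M=st()
im=snapshot("scene")[:,:,::-1]; cv2.imwrite(f"pics/scene3.png",cv2.resize(im[190:310,250:410],None,fx=4.8,fy=4.8))
E
```

```text
t 5.05 station xyz mm [37.  -0.3 41.5] F [0.1 0.2 1. ] grip -0.0
```

View pics/scene3.png

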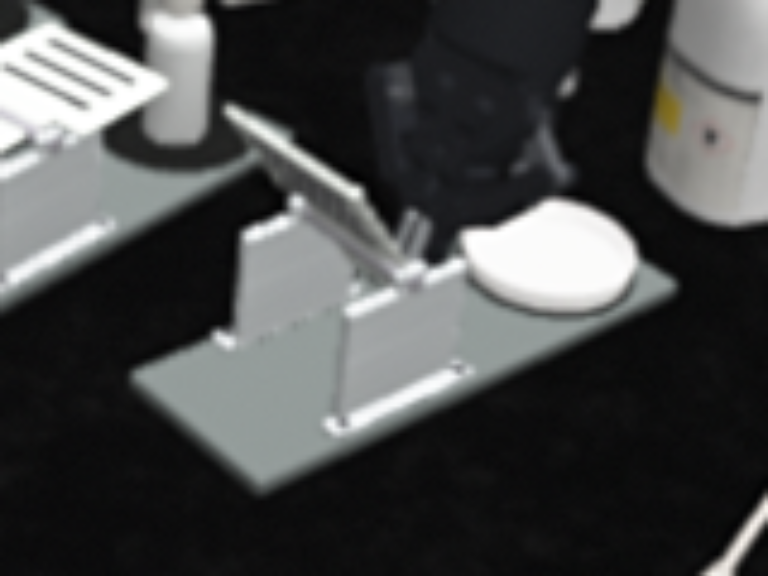

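apply_moves --xyz '[[0,-0.03,0],[0,-0.07,0],[0,-0.12,0],[0,-0.17,0],[0,-0.19,0],[0,-0.178,0.05],[0,-0.163,0.09],[0,-0.148,0.135]]' --dr '[[0,0,0],[0,0,0],[0,0,0],[0,0,0],[-5,0,0],[-12,0,0],[-20,0,0],[-20,0,0]]'

```text
time: 5.9
position: [0.5694, -0.2131, 0.2277]
ee_rot: [-1.262, -1.113, 1.119]
force: [-0.2, -0.7, 1.5]
grip_width: 0.003
```

```bash
python3 - <<'E'
from w import *
togo(-95,0,225)
im=snapshot("scene")[:,:,::-1]; cv2.imwrite(f"pics/scene4.png",cv2.resize(im[190:310,250:410],None,fx=4.8,fy=4.8))
st()
E
```

```text
t 5.9 station xyz mm [-10.3  -0.7 227.7] F [-0.2 -0.7  1.5] grip 0.0
shift [0.0007 0.0031 0.0847] dr [-0.3   0.01 -0.01]
t 5.95 station xyz mm [-1.81e+01  2.00e-01  2.27e+02] F [-4.  -0.1  0.2] grip 0.0
```

View pics/scene4.png

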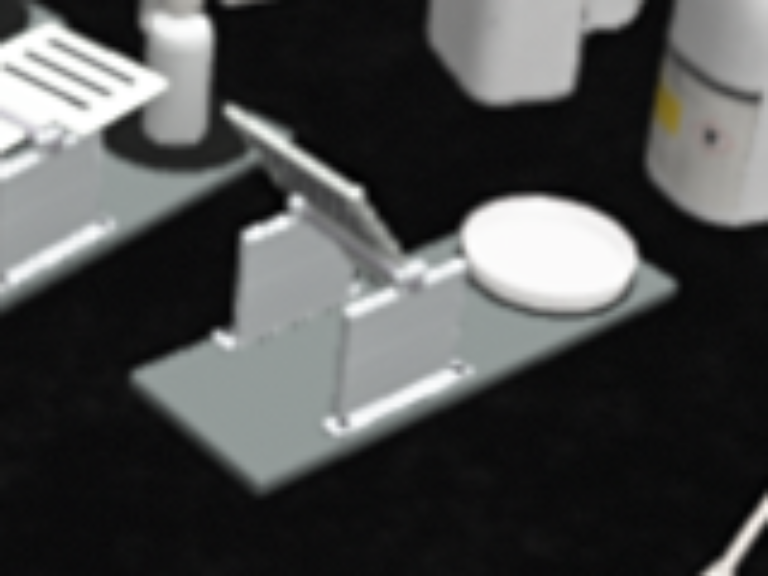

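apply_moves --xyz '[[0,0,0.04],[0,0,0.076],[0,0,0.076],[0,0.03,0.076],[0,0.07,0.076],[0,0.105,0.076],[0,0.105,0.076],[0,0.105,0.076]]' --dr '[[0,0,0],[0,0,0],[0,0,0],[0,0,0],[0,0,0],[0,0,0],[0,0,0],[0,0,0]]'

```text
time: 6.75
position: [0.4942, -0.2037, 0.1241]
ee_rot: [-1.257, -1.11, 1.121]
force: [-0.6, -0.0, 1.4]
grip_width: -0.003
```

```bash
python3 - <<'E'
from w import *
togo(-60,0,120)
im=snapshot("scene")[:,:,::-1]; cv2.imwrite(f"pics/scene5.png",cv2.resize(im[190:310,250:410],None,fx=4.8,fy=4.8))
st()
E
```

```text
t 6.75 station xyz mm [-86.   -0.7 124.1] F [-0.6 -0.   1.4] grip -0.0
shift [ 0.0007  0.0038 -0.0261] dr [-0.58  0.    0.03]
t 6.8 station xyz mm [-85.5  -0.9 125.2] F [ 0.7 -0.8  1.3] grip -0.0
```

View pics/scene5.png

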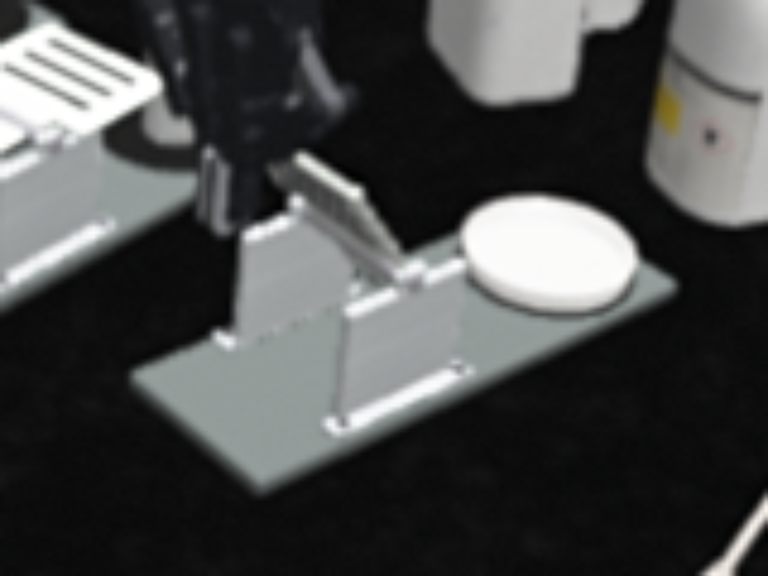

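apply_moves --xyz '[[0,0,-0.012],[0,0,-0.022],[0,0,-0.032],[0,0,-0.042],[0,0,-0.052],[0,0,-0.062],[0,0,-0.072],[0,-0.004,-0.081]]' --dr '[[0,0,0],[0,0,0],[0,0,0],[0,0,0],[0,0,0],[0,0,0],[0,0,0],[0,0,0]]'

```text
time: 7.6
position: [0.5753, -0.2139, 0.1268]
ee_rot: [-1.258, -1.111, 1.121]
force: [-1.0, 0.0, -1.0]
grip_width: -0.005
```

```bash
python3 - <<'E'
from w import *
im=snapshot("scene")[:,:,::-1]; cv2.imwrite(f"pics/scene6.png",cv2.resize(im[190:310,250:410],None,fx=4.8,fy=4.8))
st()
E
```

```text
t 7.65 station xyz mm [ -3.5  -0.7 127.1] F [0.3 1.1 0.2] grip -0.0
```

View pics/scene6.png

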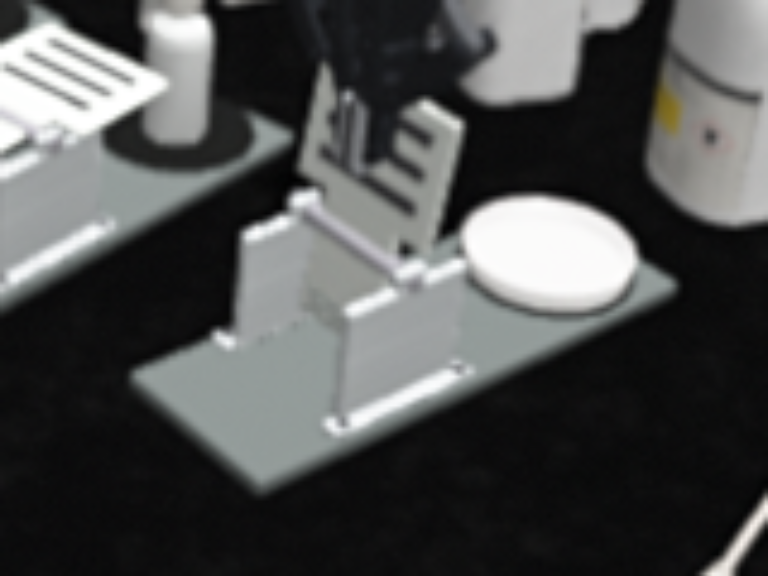

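apply_moves --xyz '[[0,-0.002,-0.007],[0,-0.0035,-0.014],[0,-0.001,-0.021],[0,0.0015,-0.028],[0,0.006,-0.0345],[0,0.011,-0.0405],[0,0.017,-0.0455],[0,0.023,-0.05]]' --dr '[[0,0,0],[0,0,0],[0,0,0],[0,0,0],[0,0,0],[0,0,0],[0,0,0],[0,0,0]]'

```text
time: 8.45
position: [0.6239, -0.2199, 0.1022]
ee_rot: [-1.257, -1.11, 1.121]
force: [-1.3, -0.1, 0.4]
grip_width: -0.005
```

```bash
python3 - <<'E'
from w import *
im=snapshot("scene")[:,:,::-1]; cv2.imwrite(f"pics/scene7.png",cv2.resize(im[190:310,250:410],None,fx=4.8,fy=4.8))
st()
E
```

```text
t 8.5 station xyz mm [ 44.7  -0.6 101. ] F [-0.6  1.1 -1.4] grip 0.0
```

View pics/scene7.png

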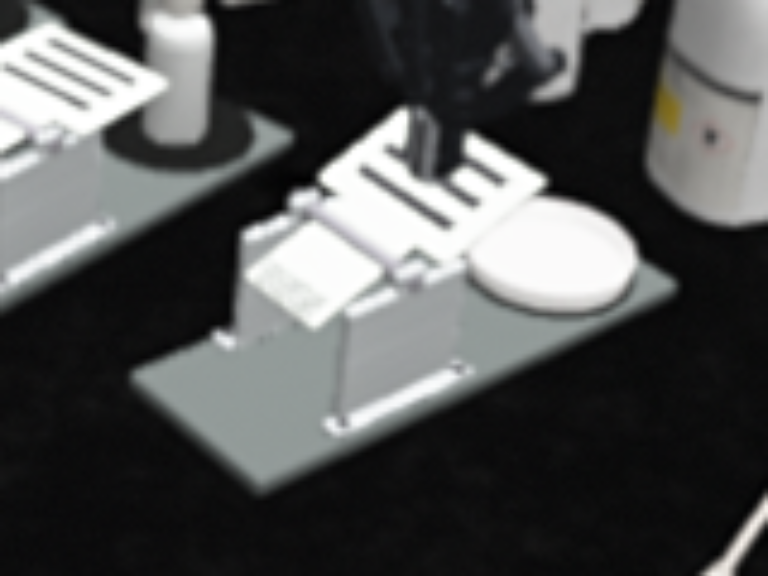

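apply_moves --xyz '[[0,0.003,-0.003],[0,0.006,-0.005],[0,0.009,-0.007],[0,0.011,-0.008],[0,0.013,-0.009],[0,0.015,-0.009],[0,0.0165,-0.009],[0,0.0165,-0.009]]' --dr '[[0,0,0],[0,0,0],[0,0,0],[0,0,0],[0,0,0],[0,0,0],[0,0,0],[0,0,0]]'

```text
time: 9.3
position: [0.6323, -0.221, 0.0861]
ee_rot: [-1.258, -1.11, 1.121]
force: [0.7, -0.3, -0.8]
grip_width: 0.003
```

```bash
python3 - <<'E'
from w import *
im=snapshot("scene")[:,:,::-1]; cv2.imwrite(f"pics/scene8.png",cv2.resize(im[190:310,250:410],None,fx=4.8,fy=4.8))
st()
E
```

```text
t 9.35 station xyz mm [53.1 -0.7 86.3] F [-0.   0.3 -0.4] grip -0.0
```

View pics/scene8.png

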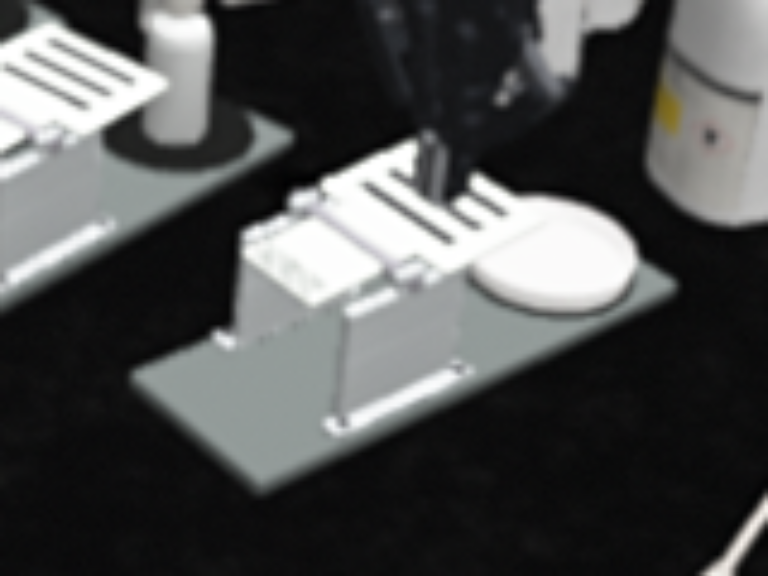

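apply_moves --xyz '[[0,0.001,0],[0,0.002,0],[0,0.003,0],[0,0.003,0]]' --dr '[[0,0,0],[0,0,0],[0,0,0],[0,0,0]]'

```text
time: 9.75
position: [0.6323, -0.221, 0.0831]
ee_rot: [-1.258, -1.11, 1.121]
force: [-0.3, -0.3, -0.5]
grip_width: 0.001
```

apply_moves --xyz '[[0,0.0005,0],[0,0.001,0],[0,0.001,0]]' --dr '[[0,0,0],[0,0,0],[0,0,0]]'

```text
time: 10.05
position: [0.6323, -0.221, 0.0822]
ee_rot: [-1.258, -1.11, 1.121]
force: [0.9, -0.2, 0.4]
grip_width: 0.001
```

apply_moves --xyz '[[0,0.0005,0],[0,0.0005,0]]' --dr '[[0,0,0],[0,0,0]]'

```text
time: 10.25
position: [0.6324, -0.221, 0.0821]
ee_rot: [-1.258, -1.11, 1.121]
force: [-1.5, 1.2, 2.9]
grip_width: 0.004
```

apply_moves --xyz '[[0,0.0005,0],[0,0.0005,0]]' --dr '[[0,0,0],[0,0,0]]'

```text
time: 10.45
position: [0.6324, -0.221, 0.0819]
ee_rot: [-1.258, -1.11, 1.121]
force: [-3.5, 0.1, 6.8]
grip_width: 0.0
```

apply_moves --xyz '[[0,-0.01,0],[0,-0.04,0],[0,-0.09,0],[0,-0.13,0.02],[0,-0.16,0.07],[0,-0.18,0.12],[0,-0.18,0.17],[0,-0.18,0.17]]' --dr '[[0,0,0],[0,0,0],[0,0,0],[0,0,0],[0,0,0],[0,0,0],[0,0,0],[0,0,0]]'

```text
time: 11.25
position: [0.4625, -0.1997, 0.2653]
ee_rot: [-1.261, -1.111, 1.12]
force: [0.2, 0.1, -0.7]
grip_width: -0.005
```

apply_moves --xyz '[[0,0,0.04],[0,-0.03,0.08],[0,-0.05,0.1],[0,-0.05,0.1],[0,-0.05,0.1]]' --dr '[[0,0,0],[0,0,0],[0,0,0],[0,0,0],[0,0,0]]'

```text
time: 11.75
position: [0.3668, -0.1879, 0.3144]
ee_rot: [-1.259, -1.111, 1.12]
force: [-0.1, 0.3, -0.5]
grip_width: -0.001
```

```bash
python3 - <<'E'
from w import *
st()
for n in("scene","top"):
    im=snapshot(n)[:,:,::-1]; cv2.imwrite(f"pics/{n}9.png",im);
    for t in ["petri_dish","petri_marker_tip","petri_marker_tail"]:
        print(n,t,[(r['position'],round(r['score'],2)) for r in place_of(n,t)][:3])
im=cv2.imread("pics/scene9.png");cv2.imwrite("pics/c9.png",cv2.resize(im[160:310,150:410],None,fx=3,fy=3))
a=cv2.imread("pics/scene0.png").astype(int)
d=np.abs(a-im).max(2)[160:300,150:420]; cv2.imwrite("pics/d9.png",cv2.resize(np.clip(d*3,0,255).astype(np.uint8),None,fx=2.9,fy=3))
c,s=np.cos(w),np.sin(w)
for nm,(u,b) in dict(tipc=(84,0),tail=(-50,0),tip_p=(84,45),tip_m=(84,-45)).items():
  for th in (180,173):
    t=np.radians(th);X=-u*np.cos(t)-2*np.sin(t);Z=80+u*np.sin(t)-2*np.cos(t);q=P0+ex*X/1e3+ey*b/1e3
    print(nm,th,proj("scene",[*q,Z/1e3]).round(1),proj("top",[*q,Z/1e3]).round(1))
E
```

```text
t 11.75 station xyz mm [-214.5   -0.9  314.4] F [-0.1  0.3 -0.5] grip -0.0
scene petri_dish [([363.7, 246.3], 0.67)]
scene petri_marker_tip [([350.3, 225.7], 0.82)]
scene petri_marker_tail [([312.2, 246.9], 0.59)]
top petri_dish [([351.8, 146.7], 0.63)]
top petri_marker_tip []
top petri_marker_tail [([355.4, 214.8], 0.87)]
tipc 180 [349.1 229. ] [359.4 158.2]
tipc 173 [349.4 225.5] [360.6 157.3]
tail 180 [306.7 246.8] [358.1 211.8]
tail 173 [306.6 249. ] [357.4 212.2]
tip_p 180 [336.  220.7] [341.3 156.7]
tip_p 173 [336.2 217.3] [342.2 155.7]
tip_m 180 [362.9 237.7] [377.5 159.8]
tip_m 173 [363.3 234.1] [378.8 158.9]
```

View pics/c9.png

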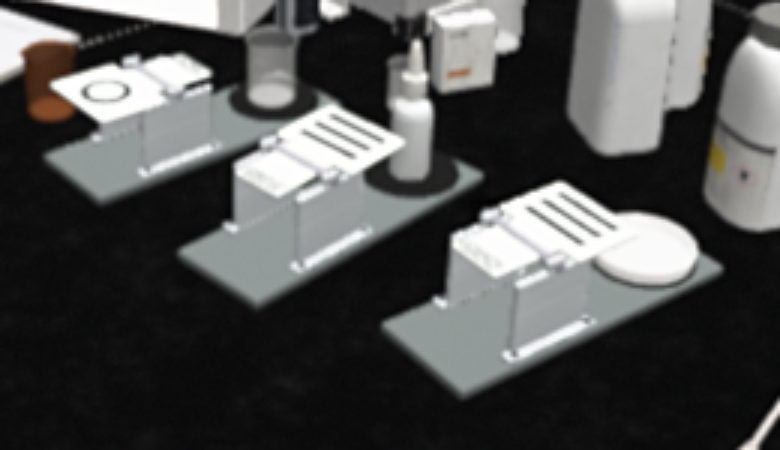

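View pics/d9.png

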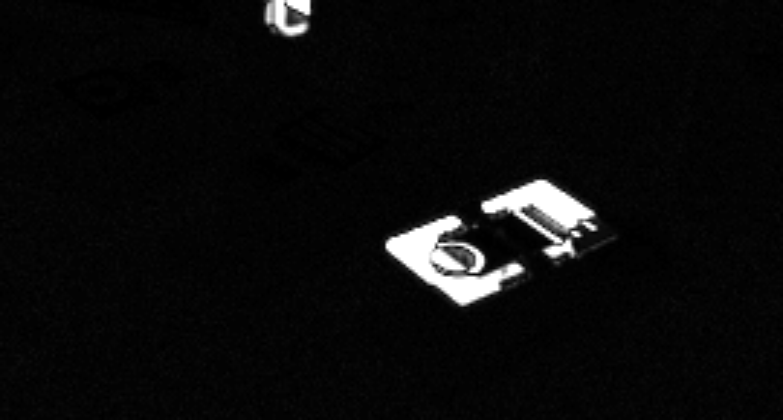

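```bash
python3 - <<'E'
from w import *
im=cv2.imread("pics/scene9.png");k=8;x0,y0=290,205
o=cv2.resize(im[y0:y0+65,x0:x0+95],None,fx=k,fy=k,interpolation=cv2.INTER_CUBIC)
for th,col in((180,(0,0,255)),(173,(0,200,0))):
    t=np.radians(th);L=[]
    for u,b in((84,45),(84,-45),(16,-45),(16,45)):
        X=-u*np.cos(t)-2*np.sin(t);Z=80+u*np.sin(t)-2*np.cos(t);q=P0+ex*X/1e3+ey*b/1e3
        L.append(((proj("scene",[*q,Z/1e3])-[x0,y0]+.5)*k))
    cv2.polylines(o,[np.array(L).astype(np.int32)],True,col,1)
cv2.imwrite("pics/o9.png",o)
E
```

```text
(no output)
```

View pics/o9.png

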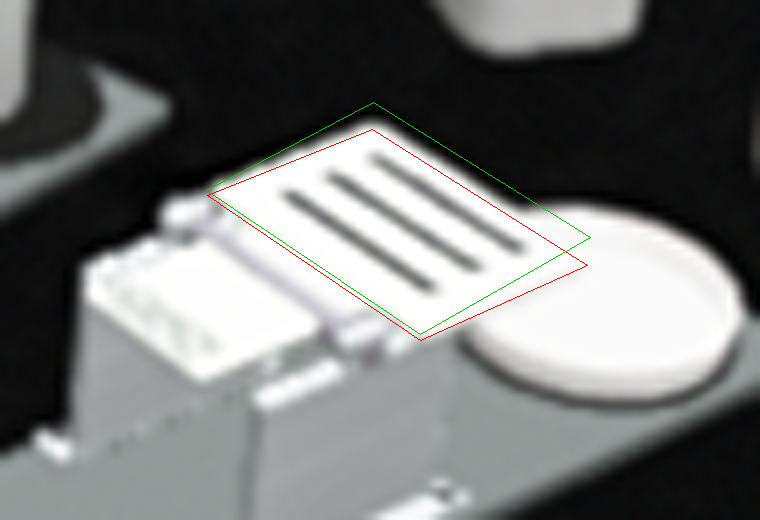

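```bash
python3 - <<'E'
from w import *
st(); print(manip.job_done())
E
```

```text
t 12.15 station xyz mm [-214.4   -0.7  313.4] F [-1.1 -0.6  0.4] grip 0.0
the job is handed in; nothing more can be done
None
```

The petri station's marker is flipped: it lies flat on the dish side with the three-bar face up. I handed the job in at about 12 s; no verdict is reported.

**What I did:** With the gripper shut, I pressed the tail down until the plate stood at about 55°. I then went round to the other side and pushed the plate past upright. Last, I pressed it down in 0.5–1 mm steps until it met the hard stop and moved the arm well clear.

**What the last checks showed:**
- **Force:** the largest force I read was about 7 N, at the hard stop with the finger 82 mm above the bench, which is the plate's flat height. I read forces only at the end of each move.
- **Flatness:** the plate's outline in the scene picture matches the 180° overlay to about a pixel, roughly 2°, and clearly not the 173° one.
- **Other things:** comparing the scene pictures from before and after, the dropper station, the beaker marker and the dish show no visible change. One changed patch remains at the top of the difference picture near the beaker; I took it for the arm in view but did not check it.

**What disagreed:** the point network put the marker tip about 3 pixels higher in the scene picture, which alone would suggest about 173°. It did not find the tip in the top picture, and its tail point was about 5 pixels off. I trusted the outline and the contact with the stop instead.

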